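# Free, close and relock the eccentric-lock strip jig

## Robot

A 6-joint arm with a two-finger parallel gripper is mounted at the origin on the work surface; the furniture and walls round the work are solid. World frame = base frame: x ahead of the robot, y to its left, z up, the work surface at z = 0. Lengths are in m, angles in degrees, forces in N, time in s.
With the tool pointing down it reaches from about 0.35 to 0.875 m from the base axis. Payload 4.2 kg.
Tool frame: the origin (TCP) lies at the very end of the fingers, on their centre line; the grasp point (between the pads) lies 19 mm behind it; z points along the fingers, y is the line along which they close (so a half turn about z gives the same grasp; the last joint's range is limited). The gripper opens to 87 mm and grips with 3 to 60 N. Pads are 19 mm wide; open, the fingers measure 117 mm over their backs; the gripper's body (75 mm by 190 mm) begins 51 mm behind the grasp point.
Start: joints at [-53.365, 22.042, 0.453, 0, -68.411, -14.817], TCP at [0.232, -0.58, 0.223] pointing down, gripper open.
Joint ranges: [-179.83, 179.83], [-69.29, 118.12], [-61.27, 80.66], [-181.25, 117.63], [-171.15, -9.14], [-177.46, 177.46]. Speed limits (degrees/s): [159.86, 159.86, 180, 180, 180, 180].

## Interface

Orientations are given as a 3x3 rotation matrix whose columns are the frame's x, y, z axes.
In Python, from station import monitor, cams, ticket gives the robot as it stands.
- The arm moves only by the tool drive_tool, never from a script. Its argument "moves" is a list of rows, each an object with "delta_pos": the shift along the tool's x, y, z in mm, a list of three; "turn": the turn about the tool's z in rad; "claw": the opening, from 0 (shut) to 1 (fully open). A call has 1 to 12 rows; each row shifts and turns the commanded pose from where the row before left it, along the tool's axes as they then stand; what a row does not reach is not made up. A row lasts 1/8 s, in which the tool goes at most 62.5 mm and 10.7 degrees, less where a joint would pass 70% of its speed; a pose out of reach is approached as far as the arm can. A call is refused whole if a number of a shift passes 62.5 or a number of a turn 0.188, either way. A call with a gripper value outside its range is refused whole. The fingers move at their own pace and stop on an object; the grip force is fixed at half the most. Time passes only in rows, so rows that do not move let the fingers close. It gives the time, the measured TCP pose, the force, the opening and the grip force at its end, in the units of the state.
- monitor.sense(): the state, without advancing time (a new reading comes with each control period).
- cams.capture(name): name is "scene" or "top"; returns a dict with "color" (480x640x3 uint8, red, green, blue), "range_z" (480x640 float32, m along the optical axis (not along the pixel's ray), 0 where there is no reading), "vertical_fov" (degrees; the focal length in pixels is half the picture's height over the tangent of half this angle, whatever the lens; pixels are square), "cx", "cy" (the principal point, pixels), "extrinsics" (4x4, takes a point from camera to world coordinates). Camera axes: x right, y down, z forward; pixel columns grow to the right and rows downward; lengths in m; the calibration is good to about 2 mm. A picture is of the moment at which its call begins.
- ticket.finish_job(): hands the job in; it is judged then, once.
The state is a dict: "time_s": time; "joints": joint angles; "joint_velocities": joint speeds; "effort": joint torques, N m; "tcp_pos": TCP position; "ee_rot": TCP orientation; "wrist_force": force on the tool from outside, world axes, zero at the start; "moment": the same for the moment, N m; "gripper_width": opening from 0.0 (shut) to 1.0 (fully open); "gripper_force": force on a finger pad.
Only numpy, scipy, OpenCV 4.12 (cv2) and the standard library are available. Lean on these libraries where they do the work, as an engineer would, in place of code of your own. Each camera call takes 0.05 s, during which the arm holds its last target. There are 200 camera calls.

## Task

A strip of acrylic lies loose in the small clamping jig on the bench, and the jig's sliding jaw is drawn back and held by its eccentric lock. Swing the cam lever fully round to free the jaw, push the jaw forward by its upright plate until the strip sits snug and square against the fence, then swing the lever fully back to lock the jaw there. Do it all by pushing: do not grip or lift anything, do not force the jaw while it is locked, and leave the things lying around undisturbed.

Things in the scene. Friction and masses are not known exactly. Their poses are not given: they have to be found in the camera images.
- cam_pivot (a point): vertical turning axis of the eccentric cam and its lever, 44 mm above the bench (the lever's height), beside the slide. Round hub of 21 mm diameter, its bolt head up to 56 mm above the bench. The point turns with the cam
- lever_grip (a point): point on the axis of the lever's black tapered handle, 80 mm from cam_pivot, 44 mm above the bench. The lever is level: a 10 mm steel rod, then the handle, 13 to 19 mm thick, from 55 to 110 mm from the pivot. Under the outer handle there is only the bench; both its sides are open
- cam (a joint): lever angle, rad, anticlockwise from above: 0 = locked (nose presses a brass shoe on the slide; jaw held to about 60 N; stop -0.04), over 1.1 = low side to the shoe, jaw free; stop 1.62. At 0 the lever points 215 degrees anticlockwise from jig forward (right and back), at 1.57 305 degrees (right and forward). Stays where left; 2 to 10 N at the handle, most in the last 0.3 rad before locked
- push_face (a point): centre of the rear face of the upright steel push plate on the slide, 59 mm above the bench; the plate is 40 mm wide, 10 mm thick and reaches from 42 to 76 mm above the bench. Its x axis is the jig's forward direction, in which the plate is pushed (rear face looks to -x); y is to the jig's left, z up
- jaw_face (a point): centre of the working part of the jaw's front face, 4 mm above the jig's plate; the jaw is 76 mm wide and 19 mm high. Axes as push_face
- jaw (a joint): travel of the sliding jaw, m: 0 = fully back, grows forward; it starts 0 to 0.012. At 0.042 a strip that lies square against the fence is just touched. When free it takes about 3 N to push and stays where it is left
- fence_face (a point): centre of the fixed fence's face, 4 mm above the jig's plate; axes as push_face, so the fence looks to -x. The fence is 100 mm wide and 20 mm high. The jig's dark plate is 14 mm thick, 178 x 114 mm, screwed to the bench
- strip_centre (a point): centre of the loose acrylic strip, 36 x 90 x 8 mm, 50 g, lying on the jig's plate between jaw and fence with its long side (its y axis) across the jig, starting loose and slightly askew. Snug and square, its centre is 18 mm in front of fence_face
- jig: the jig: dark steel plate with an aluminium fence, slide and cam lock, screwed to the bench; origin on the bench surface 80 mm behind and 8 mm to the right of fence_face. Its x axis is the jig's forward direction (jaw to fence), roughly to the robot's left; y is the jig's left, roughly towards the robot
- strip: the acrylic strip as a body, origin at the centre of its underside
- brass_fitting: small brass fitting, 19 x 47 x 19 mm, lying on the bench; leave alone. Origin at its underside
- marker_black: marker pen, 16 x 136 x 18 mm, lying on the bench; leave alone. Origin at its underside
- hex_key: black hex key, 31 x 93 x 8 mm, lying on the bench; leave alone. Origin at its underside
- beaker: small measuring beaker, 78 mm wide, 90 mm high, standing on the bench; leave alone. Origin at its underside

How it is judged (in metres and radians):
On the way, in this order (a step that is already met when the one before it is completed fails the run):
1. the cam is turned to its low side while the jaw is still drawn back (value of joint cam above 1.1 rad and value of joint jaw below 0.02 m), for 0.2 s.
2. with the cam still free, the jaw has been pushed forward and the strip is against the fence (value of joint cam above 1 rad and value of joint jaw above 0.04 m and x of strip_centre in the frame of fence_face above -0.0205 m), for 0.2 s.
At the end, for the whole second after the job is handed in: The lever is back within 0.15 rad of locked, the jaw stands within 2 mm of closed on the strip, and the strip lies flat and at rest on the plate, within 2.5 mm of the fence, square to it within 0.04 rad and within 20 mm of its middle (value of joint cam below 0.15 rad and value of joint jaw above 0.04 m and x of strip_centre in the frame of fence_face between -0.0205 and -0.0155 m and y of strip_centre in the frame of fence_face between -0.02 and 0.02 m and z of strip_centre in the frame of fence_face below 0.003 m and angle between the y axis of strip_centre and the y axis of fence_face, either way round below 0.04 rad and linear speed of strip below 0.01 m/s); the robot touches nothing.
It fails at once if the strip is lifted off the jig's plate (z of strip_centre in the frame of fence_face above 0.01 m).
It fails at once if the jaw is forced forward while the lever is at locked (value of joint cam below 0.25 rad and velocity of joint jaw above 0.012 m/s).
It fails at once if a thing lying around is disturbed (moved more than 15 mm) (distance of any of brass_fitting, marker_black, hex_key, beaker from where it was at the start of the episode above 0.015 m).
It also fails if it takes over 64 s, if anything falls off the work surface, if the arm or the gripper's body presses on something with over 40 N, if the wrist force passes 120 N, or if a joint passes its speed limit or range.

## Working session

There is one attempt and no reset: what is moved stays moved. The work goes in short steps, Python scripts to look and compute and a tool call to move; the robot and the scene stay as the last step left them, time stands still between calls to the robot, and variables do not carry over. Pictures are saved under pics/ and viewed, at most 10 in all, crops included, and the job is handed in when it is done.

Besides the shell and the picture viewer there is one more tool, called after "Emit:" as name(argument=value, ...), one argument or row to a line, values as JSON. drive_tool: Moves the arm, as the interface text tells. Its arguments: {"type":"object","properties":{"moves":{"type":"array","items":{"type":"object","properties":{"delta_pos":{"type":"array","items":{"type":"number"}},"turn":{"type":"number"},"claw":{"type":"number"}}}}},"required":["moves"]}

```bash
mkdir -p pics
cat > h.py <<'E'
import numpy as np, cv2
from station import monitor, cams, ticket
def cap(n):
    c=cams.capture(n); c['f']=240/np.tan(np.radians(c['vertical_fov']/2)); return c
def ray(c,u,v,z):
    E=c['extrinsics']; d=E[:3,:3]@np.array([(u-c['cx'])/c['f'],(v-c['cy'])/c['f'],1]); o=E[:3,3]
    return o+d*(z-o[2])/d[2]
def proj(c,p):
    E=c['extrinsics']; q=E[:3,:3].T@(np.array(p)-E[:3,3]); return q[:2]/q[2]*c['f']+[c['cx'],c['cy']]
def pts(c):
    v,u=np.mgrid[:480,:640]; Z=c['range_z']; P=np.stack([(u-c['cx'])/c['f']*Z,(v-c['cy'])/c['f']*Z,Z],-1)
    return P@c['extrinsics'][:3,:3].T+c['extrinsics'][:3,3]
def save(c,n): cv2.imwrite('pics/'+n,c['color'][:,:,::-1])
E
python3 - <<'E'
from h import *
for n in('scene','top'):
    c=cap(n); save(c,n+'0.png'); np.save(n+'0.npy',c,allow_pickle=True); print(c['extrinsics'].round(3),c['f'])
s=monitor.sense(); print(s['time_s'],s['tcp_pos'],s['ee_rot'],s['wrist_force'])
E
```

```text
[[ 0.784  0.511 -0.352  0.889]
 [ 0.62  -0.637  0.458 -0.409]
 [ 0.01  -0.578 -0.816  0.939]
 [ 0.     0.     0.     1.   ]] 516.0937301338532
[[-0.016 -0.984  0.178  0.357]
 [-1.     0.017  0.003  0.051]
 [-0.006 -0.178 -0.984  1.045]
 [ 0.     0.     0.     1.   ]] 556.5900009085445
0.1 [ 0.23211824 -0.57973219  0.22156039] [[-9.28418396e-01 -3.71535450e-01 -8.31072771e-04]
 [-3.71536364e-01  9.28416684e-01  1.78631256e-03]
 [ 1.07903384e-04  1.96721920e-03 -9.99998059e-01]] [ 0.22431737  0.46302586 -0.5259925 ]
```

View pics/top0.png

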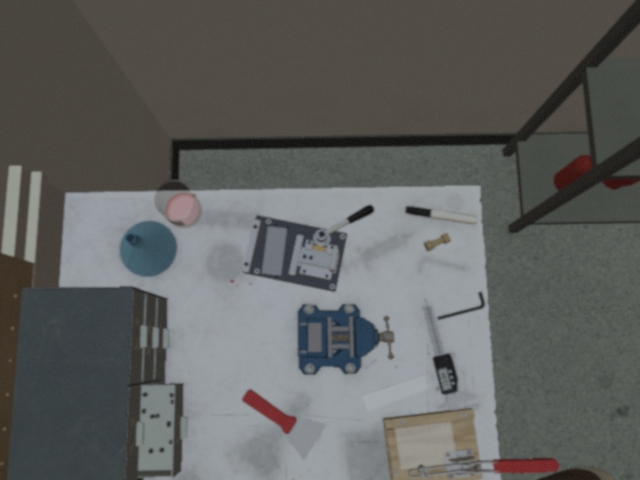

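View pics/scene0.png

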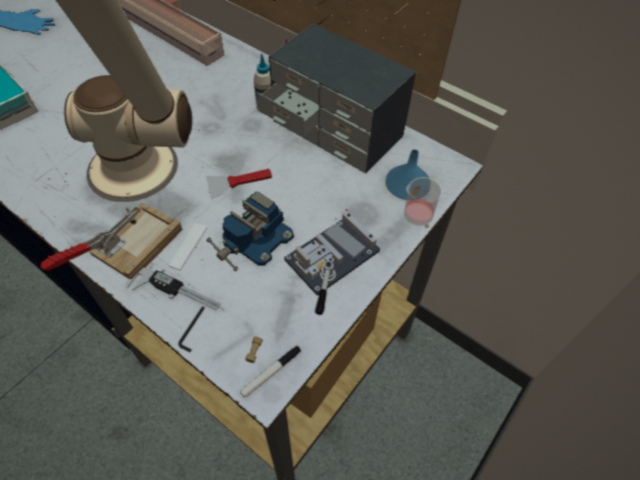

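Run:
```python
from h import *
c=np.load('top0.npy',allow_pickle=True).item(); s=np.load('scene0.npy',allow_pickle=True).item()
a=cv2.resize(c['color'][190:310,230:390],(800,600),interpolation=cv2.INTER_CUBIC); cv2.imwrite('pics/tz.png',a[:,:,::-1])
b=cv2.resize(s['color'][200:320,270:430],(800,600),interpolation=cv2.INTER_CUBIC); cv2.imwrite('pics/sz.png',b[:,:,::-1])
g=cv2.cvtColor(c['color'],cv2.COLOR_RGB2GRAY)
m=(g<95).astype(np.uint8); m[:200]=0;m[300:]=0;m[:,:230]=0;m[:,355:]=0
k=max(cv2.findContours(m,0,2)[0],key=cv2.contourArea); r=cv2.minAreaRect(k); print(r)
for p in cv2.boxPoints(r): print(p,ray(c,*p,.014).round(4))
P=pts(c)
for z0,z1 in((.040,.06),(.062,.09)):
    mm=(P[...,2]>z0)&(P[...,2]<z1); mm[:190]=0;mm[310:]=0;mm[:,:230]=0;mm[:,390:]=0
    print(z0,mm.sum(),P[mm].mean(0) if mm.any() else '')
```

```text
((295.69232177734375, 253.03848266601562), (91.97846221923828, 59.03095626831055), 11.309932708740234)
[244.80771 272.96158] [0.5037 0.1912 0.014 ]
[256.3846  215.07695] [0.6147 0.17   0.014 ]
[346.57693 233.11539] [ 0.5766 -0.001   0.014 ]
[335.00003 291.     ] [0.4671 0.0233 0.014 ]
0.04 503 [0.58844468 0.00514314 0.04973498]
0.062 127 [0.51684278 0.02690971 0.07486609]
```

View pics/tz.png

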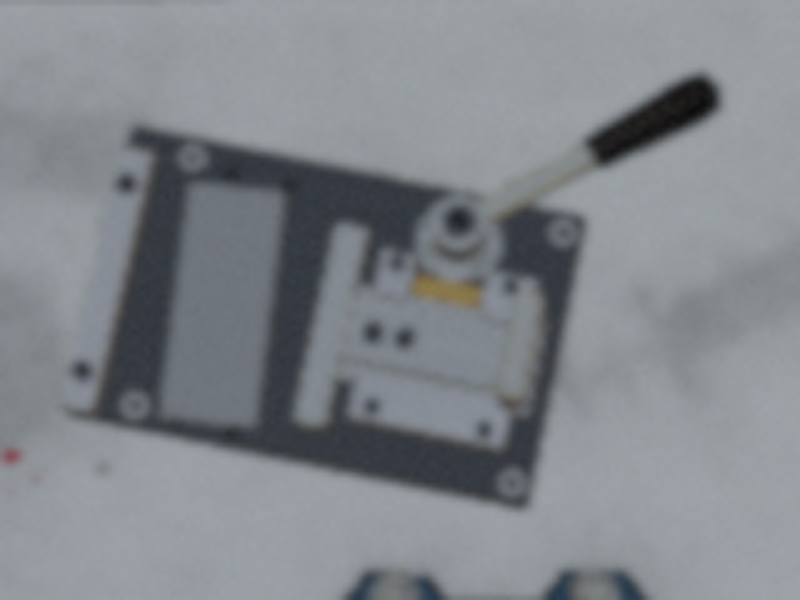

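View pics/sz.png

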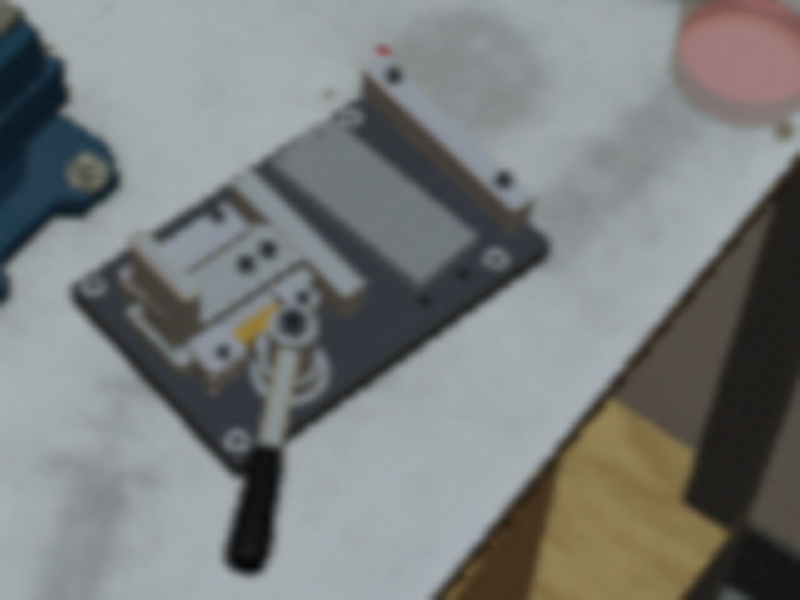

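Zoomed views (5x): top view shows plate corners (135,128),(583,212),(527,505),(65,410), bolt head (460,220), handle end (708,88) and push-plate top x 500–545, y 275–410. In the scene crop the bolt is at (290,322) and the handle end at (245,560).

Run:
```python
from h import *
c=np.load('top0.npy',allow_pickle=True).item(); s=np.load('scene0.npy',allow_pickle=True).item()
T=lambda u,v,z: ray(c,230+u/5,190+v/5,z).round(4); S=lambda u,v,z: ray(s,270+u/5,200+v/5,z).round(4)
for p in((135,128),(583,212),(527,505),(65,410)): print('plate',T(*p,.014))
for p in((548,240),(73,292),(237,470)): print('plateS',S(*p,.014))
print('bolt',T(460,220,.056),S(290,322,.056))
print('handle end',T(708,88,.044),S(245,560,.044), 'neck',T(593,155,.044),S(263,450,.044))
for p in((518,277),(545,290),(527,410),(502,400)): print('pp',T(*p,.076))
for p in((137,235),(195,298)): print('ppS',S(*p,.076))
for p in((335,222),(365,228),(325,425),(297,422)): print('jaw top',T(*p,.033))
print('fence top rear',T(153,152,.034),T(97,412,.034))
P=pts(c)
def mx(u0,u1,v0,v1):
    q=P[v0:v1,u0:u1].reshape(-1,3); q=q[(q[:,2]>.03)&(q[:,2]<.3)]; return q.min(0).round(3),np.percentile(q,99,axis=0).round(3)
print('vise',mx(295,395,302,378)); print('beaker',mx(160,205,180,228))
```

```text
plate [0.6136 0.1688 0.014 ]
plate [ 0.578  -0.0011  0.014 ]
plate [0.467  0.0225 0.014 ]
plate [0.5056 0.1946 0.014 ]
plateS [0.6121 0.1748 0.014 ]
plateS [0.4687 0.0256 0.014 ]
plateS [0.577  0.0014 0.014 ]
bolt [0.5668 0.0458 0.056 ] [0.5657 0.0497 0.056 ]
handle end [ 0.6177 -0.0471  0.044 ] [ 0.6141 -0.041   0.044 ] neck [ 0.593  -0.0038  0.044 ] [0.5896 0.0016 0.044 ]
pp [0.5415 0.0256 0.076 ]
pp [0.5367 0.0162 0.076 ]
pp [0.4939 0.0235 0.076 ]
pp [0.4976 0.0322 0.076 ]
ppS [0.4993 0.0336 0.076 ]
ppS [0.5366 0.0246 0.076 ]
jaw top [0.5717 0.0921 0.033 ]
jaw top [0.5692 0.081  0.033 ]
jaw top [0.4957 0.0965 0.033 ]
jaw top [0.497  0.1067 0.033 ]
fence top rear [0.5993 0.1597 0.034 ] [0.5018 0.1801 0.034 ]
vise (array([ 0.342, -0.076,  0.03 ]), array([0.413, 0.085, 0.107]))
beaker (array([0.592, 0.275, 0.03 ]), array([0.662, 0.344, 0.092]))
```

Emit:
drive_tool(
  moves=[
    {"turn": -0.1635, "claw": 0},
    {"turn": -0.1635, "claw": 0},
    {"turn": -0.1635, "claw": 0},
    {"turn": -0.1635, "claw": 0},
    {"turn": -0.1635, "claw": 0},
    {"turn": -0.1635, "claw": 0},
    {"delta_pos": [0, 0, 0], "claw": 0},
  ],
)

```text
invalid input
```

Emit:
drive_tool(
  moves=[
    {"delta_pos": [-50, -18, 0], "claw": 0},
    {"delta_pos": [-50, -18, 0], "claw": 0},
    {"delta_pos": [-50, -18, 0], "claw": 0},
    {"delta_pos": [-50, -18, 0], "claw": 0},
    {"delta_pos": [-50, -18, 0], "claw": 0},
    {"delta_pos": [-50, -18, 0], "claw": 0},
    {"delta_pos": [-50, -18, 0], "claw": 0},
    {"delta_pos": [-50, -18, 0], "claw": 0},
    {"delta_pos": [-50, -18, 0], "claw": 0},
    {"delta_pos": [-50, -18, 0], "claw": 0},
    {"delta_pos": [-50, -18, 0], "claw": 0},
    {"delta_pos": [-48, -18, 0], "claw": 0},
  ],
)

```text
invalid input
```

Emit:
drive_tool(
  moves=[
    {"delta_pos": [0, 0, 0], "claw": 0},
    {"delta_pos": [0, 0, 0], "claw": 0},
  ],
)

```text
invalid input
```

Emit:
drive_tool(
  moves=[
    {"delta_pos": [0, 0, 0], "turn": -0.1635, "claw": 0},
    {"delta_pos": [0, 0, 0], "turn": -0.1635, "claw": 0},
    {"delta_pos": [0, 0, 0], "turn": -0.1635, "claw": 0},
    {"delta_pos": [0, 0, 0], "turn": -0.1635, "claw": 0},
    {"delta_pos": [0, 0, 0], "turn": -0.1635, "claw": 0},
    {"delta_pos": [0, 0, 0], "turn": -0.1635, "claw": 0},
    {"delta_pos": [0, 0, 0], "turn": 0, "claw": 0},
  ],
)

```text
time_s: 0.98
tcp_pos: [0.2322, -0.5799, 0.222]
ee_rot: [[-0.209, -0.978, -0.0], [-0.978, 0.209, 0.001], [-0.001, 0.001, -1.0]]
wrist_force: [-0.9, 1.0, -0.7]
gripper_width: 0.284
gripper_force: 0.0
```

Emit:
drive_tool(
  moves=[
    {"delta_pos": [-50, -18, 0], "turn": 0, "claw": 0},
    {"delta_pos": [-50, -18, 0], "turn": 0, "claw": 0},
    {"delta_pos": [-50, -18, 0], "turn": 0, "claw": 0},
    {"delta_pos": [-50, -18, 0], "turn": 0, "claw": 0},
    {"delta_pos": [-50, -18, 0], "turn": 0, "claw": 0},
    {"delta_pos": [-50, -18, 0], "turn": 0, "claw": 0},
    {"delta_pos": [-50, -18, 0], "turn": 0, "claw": 0},
    {"delta_pos": [-50, -18, 0], "turn": 0, "claw": 0},
    {"delta_pos": [-50, -18, 0], "turn": 0, "claw": 0},
    {"delta_pos": [-50, -18, 0], "turn": 0, "claw": 0},
    {"delta_pos": [-50, -18, 0], "turn": 0, "claw": 0},
    {"delta_pos": [-48, -18, 0], "turn": 0, "claw": 0},
  ],
)

```text
time_s: 2.48
tcp_pos: [0.5683, -0.0383, 0.2225]
ee_rot: [[-0.21, -0.978, -0.0], [-0.978, 0.21, -0.0], [0.0, 0.0, -1.0]]
wrist_force: [1.0, -0.9, 0.1]
gripper_width: 0.006
gripper_force: 0.0
```

Emit:
drive_tool(
  moves=[
    {"delta_pos": [0, 0, 40], "turn": 0, "claw": 0},
    {"delta_pos": [0, 0, 40], "turn": 0, "claw": 0},
    {"delta_pos": [0, 0, 30], "turn": 0, "claw": 0},
    {"delta_pos": [0, 0, 0], "turn": 0, "claw": 0},
    {"delta_pos": [0, 0, 0], "turn": 0, "claw": 0},
  ],
)

```text
time_s: 3.1
tcp_pos: [0.5687, -0.04, 0.1138]
ee_rot: [[-0.208, -0.978, 0.002], [-0.978, 0.208, -0.0], [-0.0, -0.002, -1.0]]
wrist_force: [1.3, -0.5, -0.2]
gripper_width: 0.006
gripper_force: 0.0
```

Run:
```python
from h import *
s=cap('scene'); print(monitor.sense()['tcp_pos'])
b=cv2.resize(s['color'][200:320,240:400],(800,600),interpolation=cv2.INTER_CUBIC); cv2.imwrite('pics/s1.png',b[:,:,::-1])
```

```text
[ 0.56891613 -0.03998149  0.11425784]
```

View pics/s1.png

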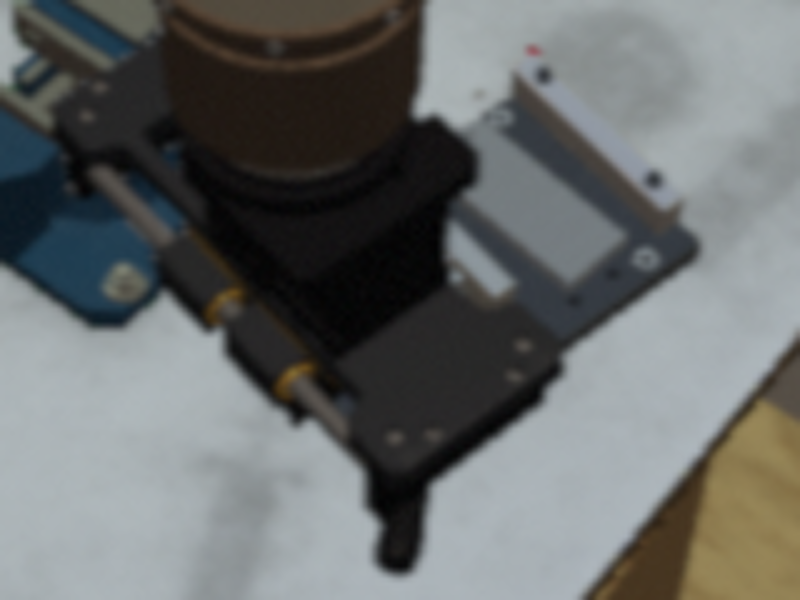

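Emit:
drive_tool(
  moves=[
    {"delta_pos": [0, 0, 30], "turn": 0, "claw": 0},
    {"delta_pos": [0, 0, 30], "turn": 0, "claw": 0},
    {"delta_pos": [0, 0, 22], "turn": 0, "claw": 0},
    {"delta_pos": [0, 0, 0], "turn": 0, "claw": 0},
    {"delta_pos": [0, 0, 0], "turn": 0, "claw": 0},
  ],
)

```text
time_s: 3.78
tcp_pos: [0.5691, -0.0399, 0.0323]
ee_rot: [[-0.207, -0.978, 0.003], [-0.978, 0.207, 0.0], [-0.001, -0.003, -1.0]]
wrist_force: [0.6, -0.3, 0.7]
gripper_width: 0.004
gripper_force: 0.0
```

```bash
cat > arc.py <<'E'
from h import *
piv=np.array([.566,.048]); F=np.radians(78)
f=np.array([np.cos(F),np.sin(F)]); l=np.array([-f[1],f[0]])
def centre(cam,side,R=.08,h=.008,hx=.0095,hy=.015):  # side -1: pushes ccw, +1: pushes cw
    t=np.radians(215)+cam; d=np.array([np.cos(t),np.sin(t)]); n=np.array([-d[1],d[0]])
    q=R*d+side*(h+hx*abs(n[0])+hy*abs(n[1]))*n
    return piv+q[0]*f+q[1]*l
def plan(start,cams_,side,**k):
    p=np.array(start[:2]); 
    for c in cams_:
        q=centre(c,side,**k); d=q-p; print(round(c,2),q.round(3),'tool dx dy',(-d@f*1000).round(1),(d@l*1000).round(1)); p=q
E
python3 - <<'E'
from arc import *
s=monitor.sense(); print(s['tcp_pos'],s['wrist_force'])
plan(s['tcp_pos'],np.linspace(0,1.52,15),-1)
E
```

```text
[ 0.56908998 -0.03990141  0.03232155] [ 0.62722127 -0.34200456  0.67671912]
0.0 [ 0.574 -0.036] tool dx dy -5.0 -3.5
0.11 [ 0.583 -0.034] tool dx dy -3.3 -8.7
0.22 [ 0.592 -0.032] tool dx dy -4.4 -8.4
0.33 [ 0.601 -0.028] tool dx dy -5.5 -8.0
0.43 [ 0.609 -0.023] tool dx dy -6.5 -7.4
0.54 [ 0.617 -0.017] tool dx dy -7.5 -6.6
0.65 [ 0.625 -0.01 ] tool dx dy -8.3 -5.7
0.76 [ 0.631 -0.002] tool dx dy -9.1 -4.7
0.87 [0.637 0.006] tool dx dy -9.7 -3.6
0.98 [0.641 0.015] tool dx dy -9.7 -2.3
1.09 [0.644 0.022] tool dx dy -7.3 -1.5
1.19 [0.646 0.029] tool dx dy -7.5 -0.8
1.3 [0.648 0.037] tool dx dy -7.8 -0.1
1.41 [0.649 0.045] tool dx dy -7.9 0.7
1.52 [0.649 0.053] tool dx dy -8.0 1.5
```

Emit:
drive_tool(
  moves=[
    {"delta_pos": [-5, -3.5, 0], "turn": 0, "claw": 0},
    {"delta_pos": [-1.5, -4.5, 0], "turn": 0, "claw": 0},
    {"delta_pos": [-2, -4.2, 0], "turn": 0, "claw": 0},
    {"delta_pos": [-2, -4.2, 0], "turn": 0, "claw": 0},
    {"delta_pos": [-2.4, -4.2, 0], "turn": 0, "claw": 0},
    {"delta_pos": [-2.7, -4, 0], "turn": 0, "claw": 0},
    {"delta_pos": [-2.8, -4, 0], "turn": 0, "claw": 0},
    {"delta_pos": [-3.2, -3.7, 0], "turn": 0, "claw": 0},
    {"delta_pos": [-3.3, -3.7, 0], "turn": 0, "claw": 0},
    {"delta_pos": [-3.7, -3.3, 0], "turn": 0, "claw": 0},
    {"delta_pos": [-3.8, -3.3, 0], "turn": 0, "claw": 0},
  ],
)

```text
time_s: 5.15
tcp_pos: [0.6166, -0.0169, 0.0307]
ee_rot: [[-0.207, -0.978, 0.0], [-0.978, 0.207, 0.0], [-0.0, -0.0, -1.0]]
wrist_force: [-1.8, 0.1, -0.5]
gripper_width: 0.004
gripper_force: 0.4
```

Emit:
drive_tool(
  moves=[
    {"delta_pos": [-4.1, -2.9, 0], "turn": 0, "claw": 0},
    {"delta_pos": [-4.2, -2.8, 0], "turn": 0, "claw": 0},
    {"delta_pos": [-4.5, -2.4, 0], "turn": 0, "claw": 0},
    {"delta_pos": [-4.6, -2.3, 0], "turn": 0, "claw": 0},
    {"delta_pos": [-4.8, -1.8, 0], "turn": 0, "claw": 0},
    {"delta_pos": [-4.9, -1.8, 0], "turn": 0, "claw": 0},
    {"delta_pos": [-4.8, -1.2, 0], "turn": 0, "claw": 0},
    {"delta_pos": [-4.9, -1.1, 0], "turn": 0, "claw": 0},
    {"delta_pos": [-7.3, -1.5, 0], "turn": 0, "claw": 0},
    {"delta_pos": [-7.5, -0.8, 0], "turn": 0, "claw": 0},
  ],
)

```text
time_s: 6.4
tcp_pos: [0.6452, 0.0298, 0.0305]
ee_rot: [[-0.207, -0.978, 0.0], [-0.978, 0.207, -0.0], [0.0, -0.0, -1.0]]
wrist_force: [-0.5, -0.4, 0.4]
gripper_width: 0.005
gripper_force: 0.5
```

Emit:
drive_tool(
  moves=[
    {"delta_pos": [-7.8, 0, 0], "turn": 0, "claw": 0},
    {"delta_pos": [-4, 0.3, 0], "turn": 0, "claw": 0},
    {"delta_pos": [-4, 0.4, 0], "turn": 0, "claw": 0},
    {"delta_pos": [-4, 0.8, 0], "turn": 0, "claw": 0},
    {"delta_pos": [0, 0, 0], "turn": 0, "claw": 0},
    {"delta_pos": [0, 0, 0], "turn": 0, "claw": 0},
  ],
)

```text
time_s: 7.15
tcp_pos: [0.6479, 0.0493, 0.0307]
ee_rot: [[-0.207, -0.978, 0.001], [-0.978, 0.207, 0.0], [-0.001, -0.001, -1.0]]
wrist_force: [-0.1, -0.3, 0.3]
gripper_width: 0.005
gripper_force: 0.0
```

Emit:
drive_tool(
  moves=[
    {"delta_pos": [10, 0, 0], "turn": 0, "claw": 0},
    {"delta_pos": [10, 0, 0], "turn": 0, "claw": 0},
    {"delta_pos": [0, 0, -45], "turn": 0, "claw": 0},
    {"delta_pos": [0, 0, -45], "turn": 0, "claw": 0},
    {"delta_pos": [40, 40, -30], "turn": 0, "claw": 0},
    {"delta_pos": [56, 43, 0], "turn": 0, "claw": 0},
    {"delta_pos": [60, 40, 0], "turn": 0, "claw": 0},
    {"delta_pos": [60, 0, 0], "turn": 0, "claw": 0},
    {"delta_pos": [0, 0, 0], "turn": 0, "claw": 0},
    {"delta_pos": [0, 0, 0], "turn": 0, "claw": 0},
  ],
)

```text
time_s: 8.4
tcp_pos: [0.4924, -0.1441, 0.15]
ee_rot: [[-0.209, -0.978, 0.001], [-0.978, 0.209, 0.0], [-0.0, -0.001, -1.0]]
wrist_force: [0.1, -0.2, 0.4]
gripper_width: 0.003
gripper_force: 0.0
```

Run:
```python
from h import *
s=cap('top'); print(monitor.sense()['tcp_pos'])
b=cv2.resize(s['color'][190:310,230:390],(800,600),interpolation=cv2.INTER_CUBIC); cv2.imwrite('pics/t2.png',b[:,:,::-1])
```

```text
[ 0.49266159 -0.14340471  0.14991021]
```

View pics/t2.png

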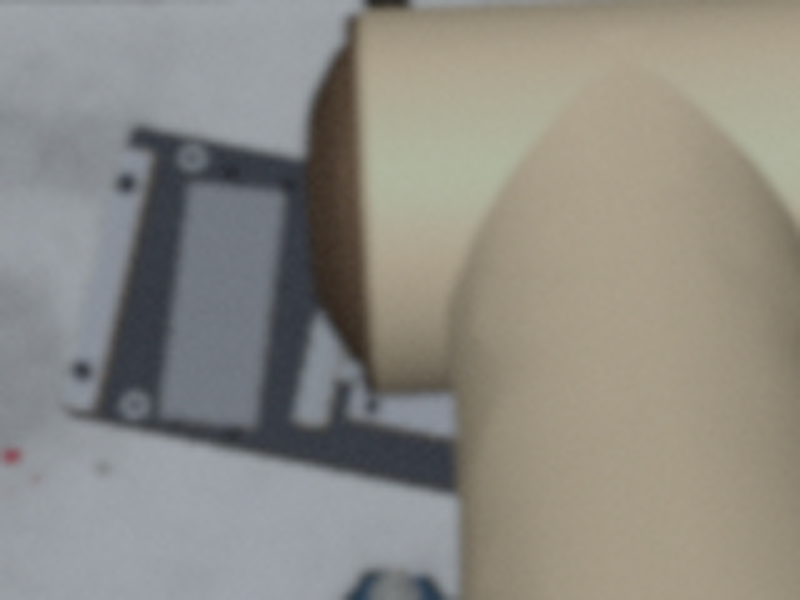

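The arm hides the lever in the top view (strip at (225,305) and jaw are unchanged), so I'll use the scene camera.

Run:
```python
from h import *
s=cap('scene')
b=cv2.resize(s['color'][200:320,270:430],(800,600),interpolation=cv2.INTER_CUBIC); cv2.imwrite('pics/s2.png',b[:,:,::-1])
```

```text
(no output)
```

View pics/s2.png

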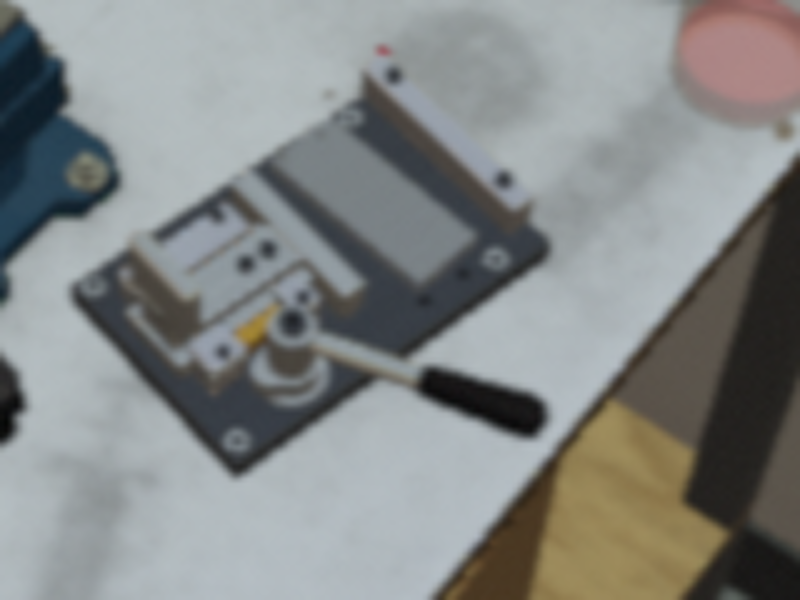

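The lever is now swung round to the right and forward, with the handle end at (540,415) and pivot at (290,322). The jaw and strip haven't moved. Next I go behind the push plate.

Emit:
drive_tool(
  moves=[
    {"delta_pos": [-45, 11, 0], "turn": 0, "claw": 0},
    {"delta_pos": [-45, 0, 0], "turn": 0, "claw": 0},
    {"delta_pos": [-35, 0, 0], "turn": 0, "claw": 0},
    {"delta_pos": [0, 0, 35], "turn": 0, "claw": 0},
    {"delta_pos": [0, 0, 35], "turn": 0, "claw": 0},
    {"delta_pos": [0, 0, 27], "turn": 0, "claw": 0},
    {"delta_pos": [0, 0, 0], "turn": 0, "claw": 0},
    {"delta_pos": [0, 0, 0], "turn": 0, "claw": 0},
  ],
)

```text
time_s: 9.5
tcp_pos: [0.5087, -0.0182, 0.0537]
ee_rot: [[-0.206, -0.979, 0.002], [-0.979, 0.206, 0.0], [-0.0, -0.001, -1.0]]
wrist_force: [0.4, -0.5, 0.0]
gripper_width: 0.008
gripper_force: 0.0
```

Run:
```python
from arc import *
s=np.load('scene0.npy',allow_pickle=True).item(); e=ray(s,270+540/5,200+415/5,.044)[:2]; p=ray(s,270+290/5,200+322/5,.056)[:2]
d=e-p; print(d,np.hypot(*d),'cam',np.degrees(np.arctan2(d[1],d[0]))-78-215+360)
t=monitor.sense(); q=t['tcp_pos']; print(q,t['wrist_force'],'gap mm',((np.array([.516,.021])-q[:2])@f-.0095)*1000, 'lat',((np.array([.516,.021])-q[:2])@l)*1000)
```

```text
[0.10077145 0.0339319 ] 0.10633089231326537 cam 85.60947690316118
[ 0.5086606  -0.01815058  0.05366315] [ 0.36223063 -0.49041255  0.0145465 ] gap mm 30.32099360956552 lat 0.9608444138713476
```

Emit:
drive_tool(
  moves=[
    {"delta_pos": [-12, 0, 0], "turn": 0, "claw": 0},
    {"delta_pos": [-10, 0, 0], "turn": 0, "claw": 0},
    {"delta_pos": [-4, 0, 0], "turn": 0, "claw": 0},
    {"delta_pos": [-4, 0, 0], "turn": 0, "claw": 0},
    {"delta_pos": [-4, 0, 0], "turn": 0, "claw": 0},
    {"delta_pos": [-4, 0, 0], "turn": 0, "claw": 0},
    {"delta_pos": [-4, 0, 0], "turn": 0, "claw": 0},
    {"delta_pos": [-4, 0, 0], "turn": 0, "claw": 0},
  ],
)

```text
time_s: 10.5
tcp_pos: [0.5174, 0.0261, 0.053]
ee_rot: [[-0.208, -0.978, 0.0], [-0.978, 0.208, -0.0], [0.0, -0.0, -1.0]]
wrist_force: [-0.3, -3.3, 1.8]
gripper_width: 0.007
gripper_force: 1.5
```

Emit:
drive_tool(
  moves=[
    {"delta_pos": [-3, 0, 0], "turn": 0, "claw": 0},
    {"delta_pos": [-3, 0, 0], "turn": 0, "claw": 0},
    {"delta_pos": [-3, 0, 0], "turn": 0, "claw": 0},
    {"delta_pos": [-3, 0, 0], "turn": 0, "claw": 0},
    {"delta_pos": [-2, 0, 0], "turn": 0, "claw": 0},
  ],
)

```text
time_s: 11.12
tcp_pos: [0.5202, 0.04, 0.0528]
ee_rot: [[-0.207, -0.978, 0.0], [-0.978, 0.207, 0.0], [-0.0, -0.0, -1.0]]
wrist_force: [0.7, -1.9, 1.3]
gripper_width: 0.007
gripper_force: 1.4
```

Emit:
drive_tool(
  moves=[
    {"delta_pos": [-1.5, 0, 0], "turn": 0, "claw": 0},
    {"delta_pos": [-1.5, 0, 0], "turn": 0, "claw": 0},
    {"delta_pos": [-1, 0, 0], "turn": 0, "claw": 0},
  ],
)

```text
time_s: 11.5
tcp_pos: [0.521, 0.0438, 0.0528]
ee_rot: [[-0.208, -0.978, 0.0], [-0.978, 0.208, 0.0], [-0.0, -0.0, -1.0]]
wrist_force: [1.7, -3.0, 0.7]
gripper_width: 0.009
gripper_force: 1.2
```

Emit:
drive_tool(
  moves=[
    {"delta_pos": [-1, 0, 0], "turn": 0, "claw": 0},
    {"delta_pos": [-0.5, 0, 0], "turn": 0, "claw": 0},
  ],
)

```text
time_s: 11.75
tcp_pos: [0.5213, 0.0452, 0.0528]
ee_rot: [[-0.207, -0.978, 0.0], [-0.978, 0.207, 0.0], [-0.0, -0.0, -1.0]]
wrist_force: [2.4, -2.3, 1.1]
gripper_width: 0.001
gripper_force: 1.2
```

Emit:
drive_tool(
  moves=[
    {"delta_pos": [-0.5, 0, 0], "turn": 0, "claw": 0},
    {"delta_pos": [-0.5, 0, 0], "turn": 0, "claw": 0},
  ],
)

```text
time_s: 12.0
tcp_pos: [0.5214, 0.0461, 0.0528]
ee_rot: [[-0.208, -0.978, -0.0], [-0.978, 0.208, -0.0], [0.0, 0.0, -1.0]]
wrist_force: [1.1, -3.6, -0.9]
gripper_width: 0.002
gripper_force: 1.2
```

Emit:
drive_tool(
  moves=[
    {"delta_pos": [-0.5, 0, 0], "turn": 0, "claw": 0},
    {"delta_pos": [-0.5, 0, 0], "turn": 0, "claw": 0},
  ],
)

```text
time_s: 12.25
tcp_pos: [0.5216, 0.0471, 0.0528]
ee_rot: [[-0.207, -0.978, -0.0], [-0.978, 0.207, -0.0], [0.0, 0.0, -1.0]]
wrist_force: [2.3, -2.7, 0.4]
gripper_width: 0.005
gripper_force: 1.2
```

Emit:
drive_tool(
  moves=[
    {"delta_pos": [-0.5, 0, 0], "turn": 0, "claw": 0},
    {"delta_pos": [-0.5, 0, 0], "turn": 0, "claw": 0},
  ],
)

```text
time_s: 12.5
tcp_pos: [0.5217, 0.0478, 0.0528]
ee_rot: [[-0.207, -0.978, -0.001], [-0.978, 0.207, -0.001], [0.001, 0.0, -1.0]]
wrist_force: [1.9, -5.6, 0.0]
gripper_width: 0.007
gripper_force: 2.6
```

Run:
```python
from h import *
s=cap('scene'); t=cap('top'); print(monitor.sense()['wrist_force'])
a=cv2.resize(s['color'][200:260,315:395],(800,600),interpolation=cv2.INTER_CUBIC)
b=cv2.resize(t['color'][205:295,230:350],(800,600),interpolation=cv2.INTER_CUBIC)
cv2.imwrite('pics/m3.png',cv2.resize(np.hstack([a,b]),(800,300))[:,:,::-1])
```

```text
[ 2.45071354 -4.70499401  0.57353475]
```

View pics/m3.png

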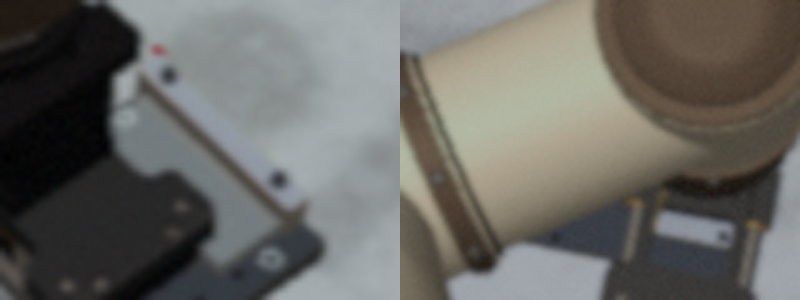

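The strip edge lies along the fence in the left panel, and the force has started to rise. I'll press a little more.

Emit:
drive_tool(
  moves=[
    {"delta_pos": [-0.5, 0, 0], "turn": 0, "claw": 0},
    {"delta_pos": [-0.5, 0, 0], "turn": 0, "claw": 0},
  ],
)

```text
time_s: 12.85
tcp_pos: [0.5217, 0.0478, 0.0528]
ee_rot: [[-0.208, -0.978, -0.001], [-0.978, 0.208, -0.002], [0.002, 0.001, -1.0]]
wrist_force: [2.3, -10.7, -0.0]
gripper_width: 0.005
gripper_force: 4.3
```

Emit:
drive_tool(
  moves=[
    {"delta_pos": [-0.5, 0, 0], "turn": 0, "claw": 0},
    {"delta_pos": [-0.5, 0, 0], "turn": 0, "claw": 0},
  ],
)

```text
time_s: 13.1
tcp_pos: [0.5216, 0.0479, 0.0528]
ee_rot: [[-0.208, -0.978, -0.002], [-0.978, 0.208, -0.003], [0.003, 0.002, -1.0]]
wrist_force: [3.3, -13.5, 1.0]
gripper_width: 0.003
gripper_force: 6.0
```

Emit:
drive_tool(
  moves=[
    {"delta_pos": [0, 0, 0], "turn": 0, "claw": 0},
    {"delta_pos": [2, 0, 0], "turn": 0, "claw": 0},
    {"delta_pos": [4, 0, 0], "turn": 0, "claw": 0},
    {"delta_pos": [15, 0, 0], "turn": 0, "claw": 0},
    {"delta_pos": [0, 0, -35], "turn": 0, "claw": 0},
    {"delta_pos": [0, 0, -40], "turn": 0, "claw": 0},
    {"delta_pos": [0, 0, -25], "turn": 0, "claw": 0},
    {"delta_pos": [0, 0, 0], "turn": 0, "claw": 0},
  ],
)

```text
time_s: 14.1
tcp_pos: [0.5189, 0.0295, 0.1549]
ee_rot: [[-0.207, -0.978, 0.005], [-0.978, 0.207, 0.002], [-0.003, -0.004, -1.0]]
wrist_force: [-0.3, -0.4, -0.4]
gripper_width: 0.001
gripper_force: 0.0
```

Run:
```python
from arc import *
t=monitor.sense(); print(t['tcp_pos'],t['wrist_force'])
plan(t['tcp_pos'],[1.5],1,h=.022)
plan(centre(1.5,1,h=.022),[1.5]+list(np.linspace(1.45,-.03,15)),1)
```

```text
[0.51887663 0.02954811 0.15487922] [-0.28838298 -0.36983643 -0.39345305]
1.5 [0.629 0.11 ] tool dx dy -101.5 -91.4
1.5 [0.634 0.097] tool dx dy 12.0 -7.2
1.45 [0.636 0.093] tool dx dy 3.3 -3.2
1.34 [0.641 0.084] tool dx dy 7.5 -6.2
1.24 [0.644 0.075] tool dx dy 8.3 -5.3
1.13 [0.647 0.065] tool dx dy 9.0 -4.3
1.03 [0.648 0.055] tool dx dy 9.6 -3.2
0.92 [0.648 0.046] tool dx dy 8.8 -2.1
0.82 [0.648 0.039] tool dx dy 7.1 -1.3
0.71 [0.647 0.031] tool dx dy 7.4 -0.7
0.6 [0.645 0.024] tool dx dy 7.6 -0.0
0.5 [0.643 0.016] tool dx dy 7.7 0.7
0.39 [0.64  0.009] tool dx dy 7.8 1.5
0.29 [0.636 0.002] tool dx dy 7.8 2.4
0.18 [ 0.631 -0.005] tool dx dy 7.7 3.3
0.08 [ 0.626 -0.011] tool dx dy 7.5 4.2
-0.03 [ 0.619 -0.017] tool dx dy 7.1 5.1
```

Emit:
drive_tool(
  moves=[
    {"delta_pos": [-50, -45, 0], "turn": 0, "claw": 0},
    {"delta_pos": [-51.5, -46.4, 0], "turn": 0, "claw": 0},
    {"delta_pos": [0, 0, 0], "turn": 0, "claw": 0},
    {"delta_pos": [0, 0, 45], "turn": 0, "claw": 0},
    {"delta_pos": [0, 0, 45], "turn": 0, "claw": 0},
    {"delta_pos": [0, 0, 34], "turn": 0, "claw": 0},
    {"delta_pos": [0, 0, 0], "turn": 0, "claw": 0},
    {"delta_pos": [0, 0, 0], "turn": 0, "claw": 0},
  ],
)

```text
time_s: 15.1
tcp_pos: [0.6194, 0.1028, 0.0298]
ee_rot: [[-0.207, -0.978, 0.001], [-0.978, 0.207, 0.0], [-0.0, -0.001, -1.0]]
wrist_force: [-0.2, 0.5, 0.5]
gripper_width: 0.004
gripper_force: 0.0
```

Emit:
drive_tool(
  moves=[
    {"delta_pos": [6, -3.6, 0], "turn": 0, "claw": 0},
    {"delta_pos": [6, -3.6, 0], "turn": 0, "claw": 0},
    {"delta_pos": [3.3, -3.2, 0], "turn": 0, "claw": 0},
    {"delta_pos": [7.5, -6.2, 0], "turn": 0, "claw": 0},
    {"delta_pos": [8.3, -5.3, 0], "turn": 0, "claw": 0},
    {"delta_pos": [9, -4.3, 0], "turn": 0, "claw": 0},
    {"delta_pos": [9.6, -3.2, 0], "turn": 0, "claw": 0},
    {"delta_pos": [8.8, -2.1, 0], "turn": 0, "claw": 0},
    {"delta_pos": [7.1, -1.3, 0], "turn": 0, "claw": 0},
    {"delta_pos": [7.4, -0.7, 0], "turn": 0, "claw": 0},
    {"delta_pos": [7.6, 0, 0], "turn": 0, "claw": 0},
  ],
)

```text
time_s: 16.48
tcp_pos: [0.6352, 0.0168, 0.0289]
ee_rot: [[-0.207, -0.978, 0.0], [-0.978, 0.207, 0.0], [-0.0, -0.0, -1.0]]
wrist_force: [0.8, 2.0, 0.1]
gripper_width: 0.005
gripper_force: 0.5
```

Emit:
drive_tool(
  moves=[
    {"delta_pos": [3.8, 0.3, 0], "turn": 0, "claw": 0},
    {"delta_pos": [3.9, 0.4, 0], "turn": 0, "claw": 0},
    {"delta_pos": [3.9, 0.7, 0], "turn": 0, "claw": 0},
    {"delta_pos": [3.9, 0.8, 0], "turn": 0, "claw": 0},
    {"delta_pos": [3.9, 1.2, 0], "turn": 0, "claw": 0},
    {"delta_pos": [3.9, 1.2, 0], "turn": 0, "claw": 0},
  ],
)

```text
time_s: 17.23
tcp_pos: [0.626, -0.0045, 0.029]
ee_rot: [[-0.207, -0.978, 0.001], [-0.978, 0.207, 0.0], [-0.001, -0.001, -1.0]]
wrist_force: [0.6, 3.1, -0.4]
gripper_width: 0.007
gripper_force: 1.3
```

Emit:
drive_tool(
  moves=[
    {"delta_pos": [3.9, 1.6, 0], "turn": 0, "claw": 0},
    {"delta_pos": [3.8, 1.7, 0], "turn": 0, "claw": 0},
    {"delta_pos": [3.8, 2.1, 0], "turn": 0, "claw": 0},
    {"delta_pos": [3.7, 2.1, 0], "turn": 0, "claw": 0},
  ],
)

```text
time_s: 17.73
tcp_pos: [0.6151, -0.0183, 0.0289]
ee_rot: [[-0.207, -0.978, 0.0], [-0.978, 0.207, -0.0], [0.0, -0.0, -1.0]]
wrist_force: [1.5, 2.9, 0.7]
gripper_width: 0.007
gripper_force: 1.1
```

Emit:
drive_tool(
  moves=[
    {"delta_pos": [1.8, 1.2, 0], "turn": 0, "claw": 0},
    {"delta_pos": [1.8, 1.2, 0], "turn": 0, "claw": 0},
  ],
)

```text
time_s: 17.98
tcp_pos: [0.6143, -0.0197, 0.0293]
ee_rot: [[-0.207, -0.978, 0.006], [-0.978, 0.207, 0.002], [-0.003, -0.005, -1.0]]
wrist_force: [4.8, 8.5, -1.5]
gripper_width: 0.001
gripper_force: 4.1
```

Run:
```python
from h import *
s=cap('scene'); t=cap('top'); print(monitor.sense()['wrist_force'])
a=cv2.resize(s['color'][230:350,280:400],(400,400),interpolation=cv2.INTER_CUBIC)
b=cv2.resize(t['color'][190:310,270:390],(400,400),interpolation=cv2.INTER_CUBIC)
cv2.imwrite('pics/m4.png',np.hstack([a,b])[:,:,::-1])
```

```text
[ 5.07528263  6.2762711  -2.84622665]
```

View pics/m4.png

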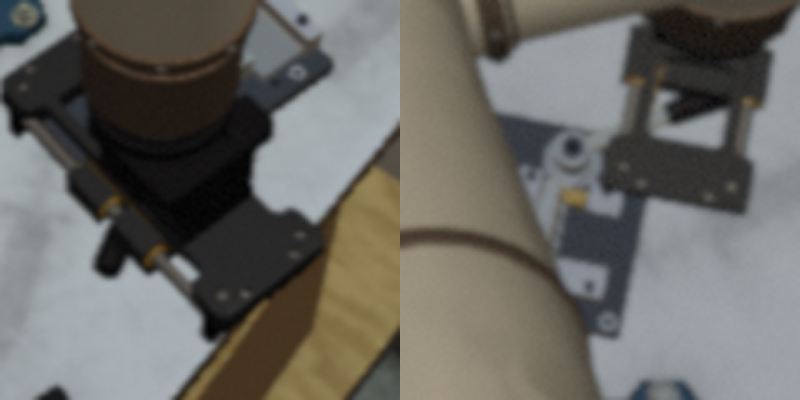

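The left panel shows the gripper over the handle. In the right panel the handle at (690,105) is turned slightly past its original locked direction. The force has jumped, which fits the stop. One small push will confirm it, then I retreat.

Emit:
drive_tool(
  moves=[
    {"delta_pos": [1, 0.8, 0], "turn": 0, "claw": 0},
    {"delta_pos": [0, 0, 0], "turn": 0, "claw": 0},
  ],
)

```text
time_s: 18.32
tcp_pos: [0.6143, -0.0197, 0.0294]
ee_rot: [[-0.207, -0.978, 0.007], [-0.978, 0.207, 0.003], [-0.004, -0.007, -1.0]]
wrist_force: [5.9, 9.0, -2.4]
gripper_width: 0.003
gripper_force: 4.2
```

Emit:
drive_tool(
  moves=[
    {"delta_pos": [-5, -5, 0], "turn": 0, "claw": 0},
    {"delta_pos": [-10, -10, 0], "turn": 0, "claw": 0},
    {"delta_pos": [0, 0, -40], "turn": 0, "claw": 0},
    {"delta_pos": [0, 0, -40], "turn": 0, "claw": 0},
    {"delta_pos": [0, 0, -50], "turn": 0, "claw": 0},
    {"delta_pos": [50, 0, -20], "turn": 0, "claw": 0},
    {"delta_pos": [50, 0, 0], "turn": 0, "claw": 0},
    {"delta_pos": [50, 0, 0], "turn": 0, "claw": 0},
    {"delta_pos": [50, 0, 0], "turn": 0, "claw": 0},
    {"delta_pos": [50, 0, 0], "turn": 0, "claw": 0},
    {"delta_pos": [0, 0, 0], "turn": 0, "claw": 0},
    {"delta_pos": [0, 0, 0], "turn": 0, "claw": 0},
  ],
)

```text
time_s: 19.82
tcp_pos: [0.5768, -0.255, 0.1784]
ee_rot: [[-0.208, -0.978, -0.001], [-0.978, 0.208, 0.0], [0.0, 0.001, -1.0]]
wrist_force: [0.6, 0.8, 0.2]
gripper_width: 0.006
gripper_force: 0.0
```

Run:
```python
from h import *
s=cap('scene'); save(s,'s5.png'); np.save('s5.npy',s,allow_pickle=True); t=cap('top')
a=cv2.resize(s['color'][200:320,270:400],(400,370),interpolation=cv2.INTER_CUBIC)
b=cv2.resize(t['color'][190:310,230:360],(400,370),interpolation=cv2.INTER_CUBIC)
cv2.imwrite('pics/m5.png',np.hstack([a,b])[:,:,::-1])
```

```text
(no output)
```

View pics/m5.png

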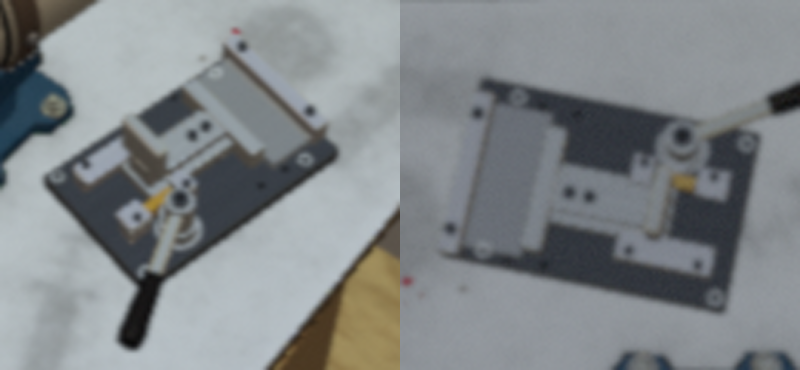

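Both panels show the strip flush between fence and jaw, and the handle, ending at about (130,345) on the left, is fully back at its stop. The arm is clear, so I hand in.

```bash
python3 -c "
from station import ticket
print(ticket.finish_job())"
```

```text
the job is handed in; nothing more can be done
None
```

I handed the job in at about 20 s. The jaw was freed and pushed forward until the strip sat snug and square against the fence, then the lever was swung back to its stop. `finish_job()` returned no verdict, so I'm going by the final pictures and the force readings.

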